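Lay a gearbox casing on its side on the inclined rest

ROBOT

A 6-joint arm with a two-finger parallel gripper is mounted at the origin on the work surface. World frame = base frame: x ahead of the robot, y to its left, z up, the work surface at z = 0. Lengths are in m, angles in rad, forces in N, time in s.
With the tool pointing down it reaches from about 0.4 to 0.825 m from the base axis. Payload 7 kg.
Tool frame: the origin (TCP) lies at the centre of the arm's flange, where the gripper is bolted on; the fingertips stand 178 mm ahead of it and the grasp point (between the pads) lies 159 mm ahead of it (arm.tip_reach is the distance from the TCP to the fingertips, in m); z points along the fingers, y is the direction in which the jaws open and shut (so a half turn about z gives the same grasp; the last joint's range is limited). The gripper opens to 88 mm and grips with 3 to 60 N. Pads are 19 mm wide; open, the fingers measure 130 mm over their backs; the gripper's body (78 mm by 193 mm) begins 47 mm behind the grasp point.
Start: joints at [1.465, 0.359, 0.012, 0, -1.224, -0.288], TCP at [0.259, 0.623, 0.405] pointing down, gripper open.
Joint ranges: [-3.07, 3.07], [-1.43, 2.12], [-1.02, 1.25], [-3.03, 1.67], [-3.05, -0], [-3.03, 3.03]. Speed limits (rad/s): [2.39, 2.39, 3.01, 3.14, 3.14, 3.14].

INTERFACE

Orientations are given as [roll, pitch, yaw] about the fixed x, y, z axes, in that order (R = Rz(yaw) Ry(pitch) Rx(roll)).
In Python, from station import arm gives the robot as it stands.
- The arm moves only by the shell command python3 -m inch 'ROWS' [OPENING] [FORCE]. ROWS is JSON, a list that holds one entry, the list of rows, each a list of 6 numbers: the shift along the world's x, y, z in units of 200 mm (1.0 is 200 mm), then the turn, a rotation vector about the world's x, y, z in units of 180 degrees (1.0 is 180 degrees). A call has 1 to 8 rows; each row is the pose to reach, as a shift and turn from the pose commanded when the call began, turning the shorter way round; what a row does not reach only later rows make up. A row lasts 1/8 s, in which the tool goes at most 62.5 mm and 10.7 degrees, less where a joint would pass 70% of its speed; a pose out of reach is approached as far as the arm can. A call with a number of a shift or a turn outside -1 to 1 is refused whole. A call with a gripper value outside its range is refused whole. OPENING is the finger opening in mm, from 0 to 87.6, set as the call begins (- or left out, the last holds). The fingers move at their own pace and stop on an object; FORCE is the grip in N (left out, the last holds). Time passes only in rows, so rows that repeat a pose let the fingers close. It gives the time, the measured TCP pose, the force and the opening at its end, in the units of the state.
- arm.get_state(): the state, without advancing time (a new reading comes with each control period).
- arm.grab_frame(name): name is "scene" or "top"; returns the picture (420x560x3 uint8, blue, green, red); there is no depth.
- arm.camera_params(name): a dict with "vertical_fov" (degrees; the focal length in pixels is half the picture's height over the tangent of half this angle, whatever the lens; pixels are square), "cx", "cy" (the principal point, pixels), "k1" (the pictures are not rectified: a ray, as slopes to the right and down, at radius r is drawn at 1 + k1 r^2 times it, then the intrinsics apply), "pose" (4x4, takes a point from camera to world coordinates). Camera axes: x right, y down, z forward; pixel columns grow to the right and rows downward; lengths in m; the calibration is good to about 2 mm. A picture is of the moment at which its call begins. camera_params takes no time and is no camera call.
- arm.job_done(): hands the job in, once; it reports no verdict.
Trained networks look in the newest picture that a camera, given by its name, has taken for a name from the list of things; names that differ only in an ending like _2 or _b are one class to them, and where a whole thing is asked for, a point or a joint stands for the part that bears it (a point fixed in the world has none). Each returns a list of dicts, best first, with "score" (0 to 1); they miss things now and then, are a little off and sometimes report something else, mostly with a low value. They report only what shows in the picture. A call takes as long as a camera call. They do not tell look-alikes from the thing itself.
- arm.search_frame(target, camera): "box" ([left, top, right, bottom] in pixels, round what is visible of it).
- arm.regions_of(target, camera): "region" (420x560 bool, what is visible of it) and "box" ([left, top, right, bottom] in pixels, round what is visible of it).
The state is a dict: "t": time; "q": joint angles; "qd": joint speeds; "joint_efforts": joint torques, N m; "eef_pos": TCP position; "ee_rot": TCP orientation; "force": force on the tool from outside, world axes, zero at the start; "moment": the same for the moment, N m; "width": finger opening in m.
Only numpy, scipy, OpenCV 4.12 (cv2) and the standard library are available. Lean on these libraries where they do the work, as an engineer would, in place of code of your own. Each camera call takes 0.05 s, during which the arm holds its last target.

TASK

Tip the tall open casing over from standing onto the two rubber rails of the inclined rest, so that it lies on its side along the rails with its foot at the stop block. Push it over with the fingertips without lifting it off its foot edge, and hold it back as it goes down so that it lands gently instead of falling; then leave it lying there with the hand clear. Leave the gear, the pinion and the bearing where they are.

Things in the scene. Friction and masses are not known exactly. Their poses are not given: they have to be found in the camera images.
- casing: Loose cast aluminium sleeve standing on the rest's base plate; sizes in mm: 210 tall, 70 (x) by 100 (y) outside, wall 6, open at top and bottom, 58 by 88 inside all through. 0.64 to 0.96 kg, mass centre half-way up. Origin: centre of its underside; z along its height, x towards the rails (within 0.05 rad of the rest's x).
- mouth (a point): Centre of the casing's open top, level with the rim (210 mm above its origin along its z); axes as the casing. Beyond about 18 degrees of tilt towards the rails the casing falls by itself unless held back, for instance by a fingertip inside the wall of the mouth that is farther from the rails.
- heel (a point): Middle of the casing's bottom edge on its +x side (35 mm along its x from the origin), the edge on which it pivots; axes as the casing. It starts within 2 mm of the rest's origin in x and 8 mm in y, on top of the plate.
- rest: Fixed steel rest (sizes in mm). Origin: on the underside of its base plate, below where the casing's pivot edge stands; z up, x is the way the casing goes over, y along the pivot edge. Plate 10 thick, 130 wide, x from -105 to 170. The casing lying on the rails is tilted about 70 degrees from upright.
- rail_end (a point): Middle between the upper ends of the rest's two rubber-topped rails, level with their tops (mm: 150 ahead of and about 67 above the rest's origin); axes as the rest. The rails are 22 wide, centred 36 either side, and slope up at 20 degrees from x = 6 of the rest. The lying casing overhangs them by about 50.
- stop (a point): Front top edge, middle, of the rest's steel stop block (mm: 10 behind and 30 above the rest's origin); axes as the rest. The block is 18 (x) by 40 (y), stands 20 above the plate inside the casing's open foot, about 4 behind the inner face of its +x wall, and keeps that wall from sliding back.
- gear: Bystander: loose steel spur gear lying flat, 90 mm across, 22 mm high. Origin: centre of its underside, z up.
- pinion: Bystander: loose steel pinion standing upright, 44 mm across at the foot, shaft 26 mm, 105 mm high. Origin: centre of its underside, z up.
- bearing: Bystander: loose steel bearing ring lying flat, 62 mm across, 17 mm high. Origin: centre of its underside, z up.
Not all that is in view belongs to the job. There is more than one size of the casing; the job needs the largest.

How it is judged:
At the end, for the whole second after the job is handed in: The casing lies still on the rails, tilted 65 to 75 degrees from upright towards them, square to the rest within 0.15 rad, its +x foot edge within 20 mm behind to 12 mm ahead of the rest's origin, within 25 mm sideways, and on the base plate (below 20 mm) (angle between casing's own z axis and vertical between 1.13 and 1.31 rad and angle between the y axis of casing and the y axis of rest, either way round below 0.15 rad and x of heel in the frame of rest between -0.02 and 0.012 m and y of heel in the frame of rest between -0.025 and 0.025 m and z of heel in the frame of rest below 0.02 m and x of mouth in the frame of rest above 0.1 m and linear speed of casing below 0.02 m/s and angular speed of casing below 0.1 rad/s); the robot touches nothing.
It fails at once if the casing falls or is thrown over (turns faster than 2.5 rad/s) (angular speed of casing above 2.5 rad/s).
It fails at once if the casing is lifted: its +x foot edge rises more than 20 mm off the base plate (z of heel in the frame of rest above 0.03 m).
It fails at once if the gear, pinion or bearing is moved more than 30 mm (distance of any of gear, pinion, bearing from where it was at the start of the episode above 0.03 m).
It fails at once if the pinion is knocked over (angle between pinion's own z axis and vertical above 0.5 rad).
It also fails if it takes over 48 s, if anything falls off the work surface, if the arm or the gripper's body presses on something with over 40 N, if the wrist force passes 120 N, or if a joint passes its speed limit or range.

## Working session

There is one attempt and no reset: what is moved stays moved. The work goes in short steps, Python scripts to look and compute and a shell command to move; the robot and the scene stay as the last step left them, time stands still between calls to the robot, and variables do not carry over. Pictures are saved under pics/ and viewed, and the job is handed in when it is done.

```bash
ls; mkdir -p pics
python3 - <<'E'
from station import arm
import cv2
print(arm.get_state())
for n in ("scene","top"):
    f=arm.grab_frame(n); cv2.imwrite(f"pics/{n}0.png",f); print(n,arm.camera_params(n))
    for t in ("casing","rest"):
        for r in arm.search_frame(t,n): print(t,r)
E
```

```text
pics
{'t': 0.0, 'q': array([ 1.46508996e+00,  3.59414979e-01,  1.10629109e-02, -3.40931933e-04,
       -1.22410629e+00, -2.88141272e-01]), 'qd': array([-0.00127758,  0.00115276, -0.00208253,  0.00071891, -0.0011057 ,
       -0.00197135]), 'joint_efforts': array([-1.16601212e-03, -5.82713556e+01,  2.93051666e+01,  6.99746400e+00,
        6.97832205e-03, -1.57311024e-04]), 'eef_pos': array([0.25893025, 0.62315735, 0.40370769]), 'ee_rot': array([ 3.13990806e+00, -1.65062271e-04, -3.93963606e-01]), 'force': array([ 0.38109494,  0.23113832, -0.31080201]), 'moment': array([0.00837307, 0.00147975, 0.01122526]), 'width': 0.08762398217672668}
scene {'vertical_fov': 51.910893037114775, 'cx': 279.99914103943274, 'cy': 209.46434468537822, 'k1': -0.051691467830739864, 'pose': array([[-0.40951916,  0.62823168, -0.66152779,  1.22905753],
       [ 0.91230006,  0.28330098, -0.29571804,  0.35762437],
       [ 0.00163204, -0.72461404, -0.68915298,  0.8050592 ],
       [ 0.        ,  0.        ,  0.        ,  1.        ]])}
casing {'box': [207.3, 140.9, 248.4, 203.8], 'score': 0.87}
casing {'box': [219.8, 248.6, 264.1, 326.0], 'score': 0.61}
casing {'box': [262.0, 135.7, 312.4, 220.6], 'score': 0.56}
rest {'box': [260.0, 198.7, 317.4, 278.7], 'score': 0.94}
top {'vertical_fov': 57.28127527831952, 'cx': 280.0942982151953, 'cy': 214.92543446135093, 'k1': -0.05550707744386627, 'pose': array([[ 0.07743275, -0.97365667,  0.21446879,  0.42616077],
       [-0.99697443, -0.07415241,  0.02331101,  0.04734029],
       [-0.00679355, -0.21562493, -0.97645263,  0.9011285 ],
       [ 0.        ,  0.        ,  0.        ,  1.        ]])}
casing {'box': [258.3, 251.0, 326.7, 307.5], 'score': 0.94}
casing {'box': [355.1, 270.9, 400.6, 314.9], 'score': 0.88}
casing {'box': [268.5, 114.0, 300.2, 169.6], 'score': 0.6}
rest {'box': [232.3, 195.3, 336.1, 324.1], 'score': 0.83}
```

View pics/scene0.png

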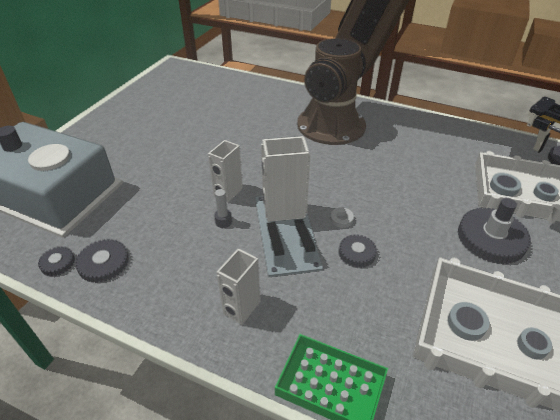

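View pics/top0.png

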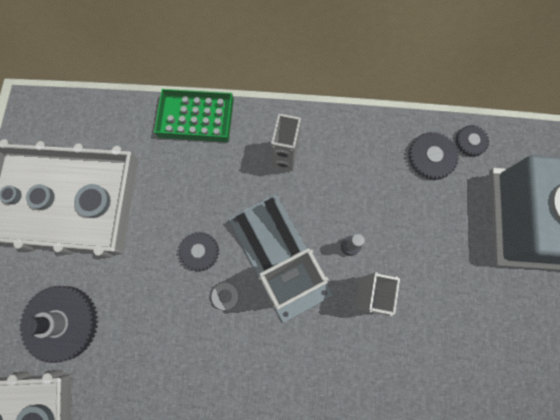

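The largest casing stands on the rest: scene (287,178), top (293,278). The smaller look-alikes are at scene (225,172) and (240,287), or top (385,295) and (287,130). The gear, at top (199,251), is also close to the rest, along with the bearing at top (225,296) and the pinion at top (352,244). I'll check the choice in close crops.

```bash
cat > h.py <<'E'
import numpy as np, cv2
from station import arm
def K(p):
    f=210/np.tan(np.radians(p['vertical_fov']/2)); return f
def proj(n,P):
    p=arm.camera_params(n); T=np.linalg.inv(p['pose']); P=np.atleast_2d(P)
    c=P@T[:3,:3].T+T[:3,3]; s=c[:,:2]/c[:,2:]; r2=(s**2).sum(1,keepdims=True)
    return s*(1+p['k1']*r2)*K(p)+[p['cx'],p['cy']]
def atz(n,uv,z):
    p=arm.camera_params(n); d=(np.atleast_2d(uv)-[p['cx'],p['cy']])/K(p); s=d.copy()
    for _ in range(20): s=d/(1+p['k1']*(s**2).sum(1,keepdims=True))
    R=p['pose'][:3,:3]; o=p['pose'][:3,3]; v=np.c_[s,np.ones(len(s))]@R.T
    return o+v*((z-o[2])/v[:,2:])
def Rz(a): return np.array([[np.cos(a),-np.sin(a),0],[np.sin(a),np.cos(a),0],[0,0,1]])
E
python3 - <<'E'
import cv2
a=cv2.imread('pics/top0.png')[185:335,180:380]; cv2.imwrite('pics/ct.png',cv2.resize(a,None,fx=4,fy=4,interpolation=cv2.INTER_CUBIC))
a=cv2.imread('pics/scene0.png')[130:280,190:390]; cv2.imwrite('pics/cs.png',cv2.resize(a,None,fx=4,fy=4,interpolation=cv2.INTER_CUBIC))
E
```

```text
(no output)
```

View pics/ct.png

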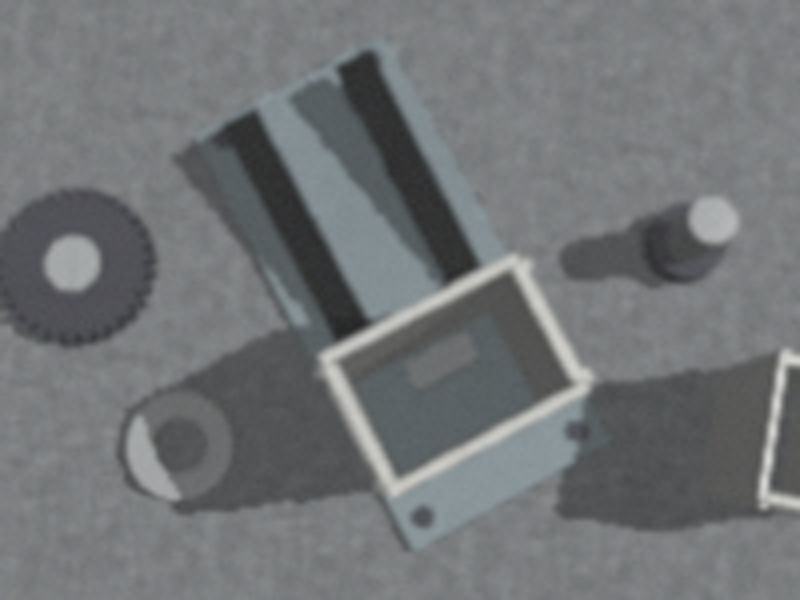

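View pics/cs.png

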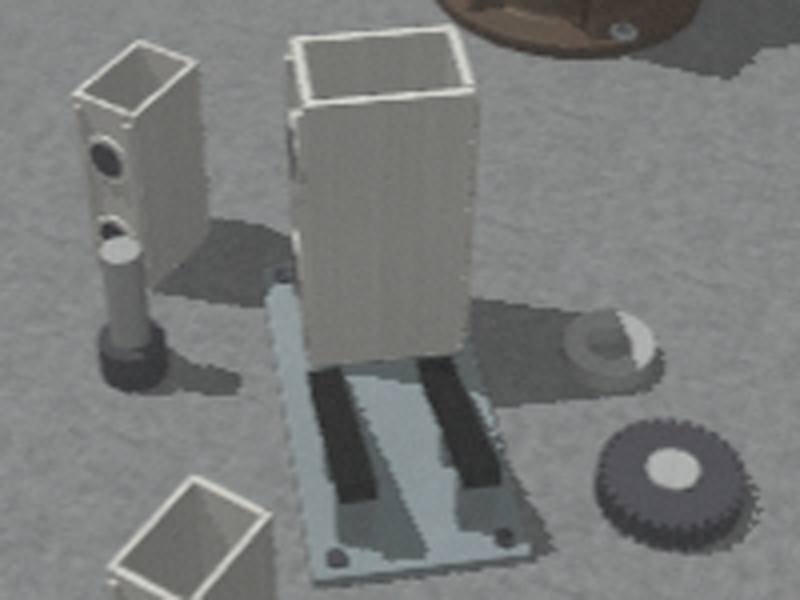

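Run:
```python
from h import *
from scipy.optimize import least_squares
c=lambda L,o:(np.array(L)+.5)/4-.5+np.array(o)
T=c([(321,360),(526,260),(592,378),(393,497)],(180,185))
S=c([(306,107),(476,92),(458,27),(289,37),(310,367),(470,352)],(190,130))
print(atz('top',T,.22).round(4)); print(atz('scene',S[:4],.22).round(4))
# local corners: +x face nearer rails. top: T0,T1 are rail side
L=np.array([(35,-50,210),(35,50,210),(-35,50,210),(-35,-50,210)])/1e3
a0=atz('top',T,.22); v=(a0[0]+a0[1]-a0[2]-a0[3]); print('yaw',np.arctan2(v[1],v[0]))
def pts(p,Lc): return Lc@Rz(p[2]).T+[p[0],p[1],.01]
# order check left/right
yw=np.arctan2(v[1],v[0]); left=np.array([-np.sin(yw),np.cos(yw)])
print('T0 side',(a0[0]-a0[1])[:2]@left)
Lt=L.copy(); 
if (a0[0]-a0[1])[:2]@left>0: Lt[:,1]*=-1
a1=atz('scene',S[:4],.22); Ls=L.copy()
if (a1[0]-a1[1])[:2]@left>0: Ls[:,1]*=-1
Ls=np.r_[Ls,Ls[:2]*[1,1,0]]
def res(p,w=(1,1)): return np.r_[w[0]*(proj('top',pts(p,Lt))-T).ravel(),w[1]*(proj('scene',pts(p,Ls))-S).ravel()]
x0=[*a0[:,:2].mean(0),yw]
for w in ((1,1),(1,0),(0,1)):
    r=least_squares(res,x0,args=(w,)); print(r.x,np.abs(r.fun).max(), r.fun.round(1))
# rest plate corners top crop, plate top z=.01
P=c([(175,155),(385,40),(412,550)],(180,185)); print(atz('top',P,.01))
Q=c([(316,584),(530,556),(266,272)],(190,130)); print(atz('scene',Q,.01))
for t in('gear','bearing'):
    for n in('top','scene'):
        for r in arm.search_frame(t,n)[:3]:
            b=r['box']; print(t,n,b,r['score'],atz(n,[(b[0]+b[2])/2,(b[1]+b[3])/2],.011))
for r in arm.search_frame('pinion','top'): print(r)
print(atz('top',c([(714,221)],(180,185)),.105))
```

```text
[[ 0.466   0.0907  0.22  ]
 [ 0.5169  0.0037  0.22  ]
 [ 0.4672 -0.0284  0.22  ]
 [ 0.4098  0.0546  0.22  ]]
[[ 0.5214  0.0066  0.22  ]
 [ 0.4684  0.089   0.22  ]
 [ 0.4115  0.0551  0.22  ]
 [ 0.4627 -0.0326  0.22  ]]
yaw 0.5723167293797404
T0 side 0.10078073069670482
[0.46511401 0.02999597 0.56730489] 2.855961185493811 [-0.1 -1.  -1.5 -2.7  1.3  2.9  0.6  0.7 -0.   0.   0.9  0.1 -0.3 -0.8
  0.7  0.1  0.6  0.5 -1.5  0.3]
[0.46508962 0.03019316 0.56978619] 2.774631163016977 [-0.2 -0.9 -1.7 -2.7  1.2  2.8  0.6  0.8  0.   0.   0.   0.  -0.  -0.
  0.   0.   0.   0.  -0.   0. ]
[0.46501968 0.02973981 0.56290019] 1.6041268612556223 [ 0.  -0.  -0.  -0.   0.   0.   0.   0.  -0.2 -0.1  0.8  0.1 -0.3 -0.8
  0.6  0.   0.5  0.4 -1.6  0.4]
[[0.59126944 0.20091414 0.01      ]
 [0.67090534 0.08258678 0.01      ]
 [0.37661276 0.04386595 0.01      ]]
[[ 0.67854517  0.08318887  0.01      ]
 [ 0.60864752  0.18863374  0.01      ]
 [ 0.44973538 -0.0628455   0.01      ]]
gear top [182.8, 227.8, 221.1, 270.7] 0.63 [[0.52600294 0.24413767 0.011     ]]
gear top [258.8, 249.7, 328.1, 305.4] 0.38 [[0.4774844  0.02669688 0.011     ]]
gear scene [339.5, 236.7, 378.6, 266.3] 0.73 [[0.52304848 0.25255572 0.011     ]]
bearing top [212.1, 279.8, 236.9, 307.2] 0.87 [[0.4292792  0.18068797 0.011     ]]
bearing scene [329.8, 206.5, 354.3, 229.4] 0.57 [[0.42942326 0.17832619 0.011     ]]
{'box': [339.9, 237.6, 362.9, 253.4], 'score': 0.61}
[[ 0.56011354 -0.10062502  0.105     ]]
```

The crops confirm the choice: the only casing on the rest, and the biggest one. The fit gives its origin at about (0.465, 0.030) with yaw about 0.568 rad, and both cameras agree to about 1 mm.

Plan:
- **Tool:** keep it vertical, with the jaws along the casing's x axis and the fingers about 28 mm into the mouth.
- **Tipping:** the front finger pushes the +x wall, then the rear finger holds back the -x wall along the rim's arc.

First I'll go above the mouth, closing the fingers on the way.

```bash
python3 -m inch '[[[0.05,-0.1,0.1,0,0,0],[0.1,-0.3,0.2,0,0,-0.03],[0.17,-0.55,0.27,0,0,-0.06],[0.26,-0.8,0.27,0,0,-0.1],[0.34,-0.99,0.27,0,0,-0.1]]]' 0
python3 -m inch '[[[0.09,-0.25,0,0,0,-0.03],[0.18,-0.5,0,0,0,-0.06],[0.26,-0.75,0,0,0,-0.094],[0.34,-0.99,0,0,0,-0.094]]]'
python3 -m inch '[[[0.09,-0.25,0,0,0,0],[0.18,-0.5,0,0,0,0],[0.28,-0.75,0,0,0,0],[0.35,-0.98,0,0,0,0],[0.35,-0.98,0,0,0,0],[0.35,-0.98,0,0,0,0]]]'
python3 - <<'E'
from h import *
s=arm.get_state(); print(s)
for n in('top','scene'): cv2.imwrite(f'pics/{n}1.png',cv2.resize(arm.grab_frame(n)[100:340,160:420] if 1 else 0,None,fx=2.4,fy=2.4))
E
```

```text
t: 1.18
eef_pos: [0.3275, 0.4224, 0.4605]
ee_rot: [-3.139, 0.001, -0.71]
force: [0.6, 1.1, -0.2]
width: 0.0431
t: 1.68
eef_pos: [0.395, 0.2246, 0.4601]
ee_rot: [-3.139, 0.001, -1.005]
force: [2.2, 0.7, 0.1]
width: 0.0039
t: 2.42
eef_pos: [0.4646, 0.0306, 0.4594]
ee_rot: [-3.14, -0.0, -1.005]
force: [0.7, -0.4, -0.7]
width: 0.0003
{'t': 2.425, 'q': array([ 4.90421847e-01, -2.94006277e-02, -3.37962931e-01,  2.02571752e-05,
       -1.26096582e+00,  7.56838268e-02]), 'qd': array([ 0.03096347,  0.00276845, -0.00161591, -0.00220653,  0.00217693,
       -0.00112209]), 'joint_efforts': array([-9.44767334e-01, -2.71651787e+01,  2.97369593e+01,  7.12480545e+00,
        2.23554351e-02,  5.39199170e-02]), 'eef_pos': array([0.46460639, 0.03063575, 0.45941258]), 'ee_rot': array([-3.14032954e+00, -1.15135847e-04, -1.00468456e+00]), 'force': array([ 0.66051977, -0.350168  , -0.67091062]), 'moment': array([ 0.05928556, -0.0354327 , -0.04117761]), 'width': 0.00027499084646547597}
```

View pics/scene1.png

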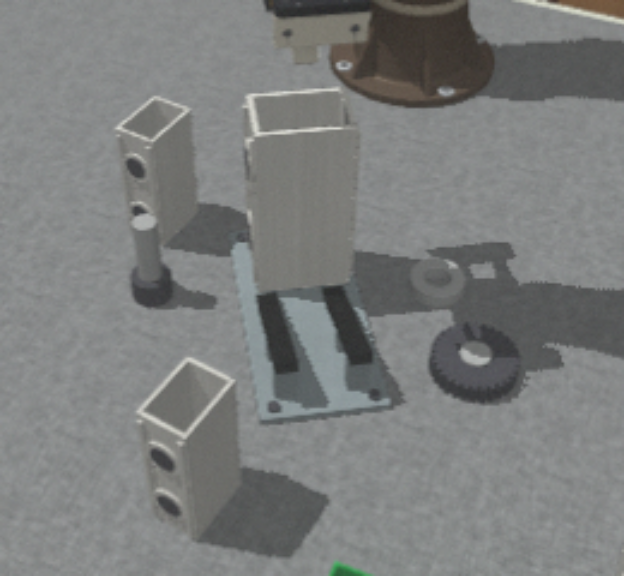

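View pics/top1.png

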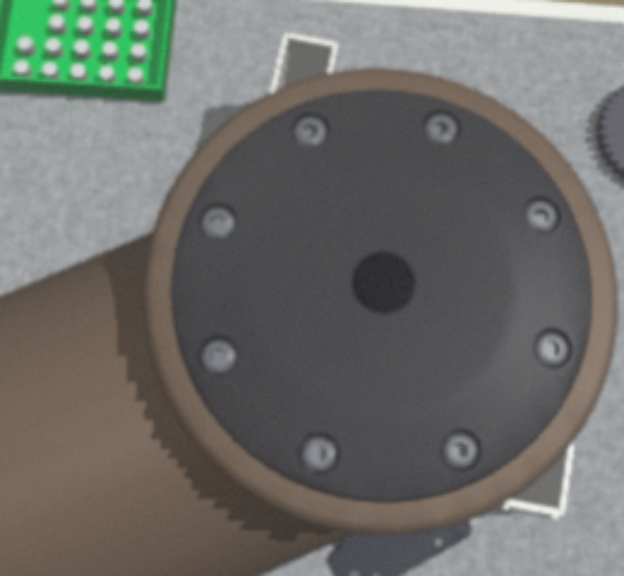

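Run:
```python
from h import *
p=proj('scene',np.array([[.4646,.0306,.4594-.178]])); print(p, (p-[160,100])*2.4)
for t in (0,5,10,15,20,25,30,40,50,60,65,70):
    a=np.radians(t); x=-64*np.cos(a)+210*np.sin(a); z=64*np.sin(a)+210*np.cos(a)
    xp=-6*np.cos(a)+210*np.sin(a); zp=6*np.sin(a)+210*np.cos(a)
    print(t,'inner -x rim',round(x),round(z),'inner +x rim',round(xp),round(zp))
```

```text
[[286.19381896 123.00806147]] [[302.8651655   55.21934753]]
0 inner -x rim -64 210 inner +x rim -6 210
5 inner -x rim -45 215 inner +x rim 12 210
10 inner -x rim -27 218 inner +x rim 31 208
15 inner -x rim -7 219 inner +x rim 49 204
20 inner -x rim 12 219 inner +x rim 66 199
25 inner -x rim 31 217 inner +x rim 83 193
30 inner -x rim 50 214 inner +x rim 100 185
40 inner -x rim 86 202 inner +x rim 130 165
50 inner -x rim 120 184 inner +x rim 157 140
60 inner -x rim 150 160 inner +x rim 179 110
65 inner -x rim 163 147 inner +x rim 188 94
70 inner -x rim 175 132 inner +x rim 195 77
```

The fingertip appears where predicted, within about 2–3 px. Now I'll lower it into the mouth.

```bash
python3 -m inch '[[[0,0,-0.12,0,0,0],[0,0,-0.25,0,0,0],[0,0,-0.32,0,0,0],[0,0,-0.36,0,0,0],[0,0,-0.4,0,0,0],[0,0,-0.45,0,0,0],[0,0,-0.45,0,0,0]]]'
python3 - <<'E'
from h import *
cv2.imwrite(f'pics/scene2.png',cv2.resize(arm.grab_frame('scene')[90:230,200:370],None,fx=4,fy=4)); print(arm.get_state()['force'])
E
```

```text
t: 3.4
eef_pos: [0.4648, 0.0312, 0.368]
ee_rot: [3.14, 0.0, -1.003]
force: [0.1, 0.0, 0.2]
width: 0.0005
[ 0.43418067  0.25829305 -0.38424825]
```

View pics/scene2.png

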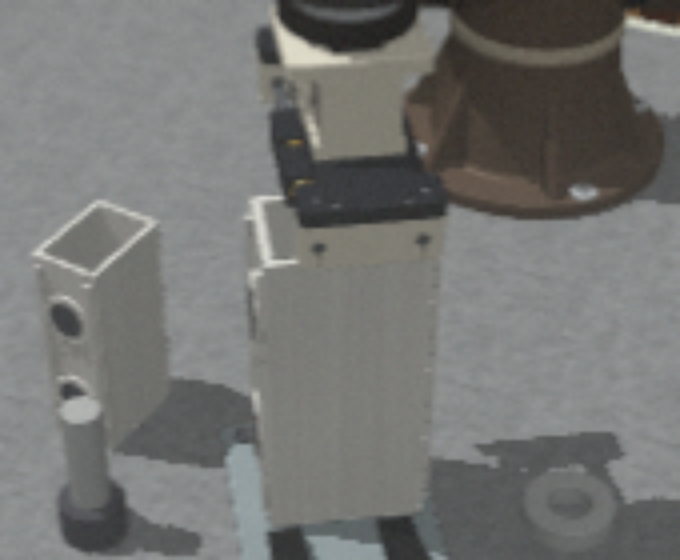

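```bash
python3 -m inch '[[[0,0,0,0,0,0],[0,0,0,0,0,0],[0,0,0,0,0,0]]]' 10 20
python3 -m inch '[[[0.004,0.0025,0,0,0,0],[0.008,0.005,0,0,0,0],[0.012,0.008,0,0,0,0],[0.017,0.011,0,0,0,0],[0.021,0.0135,0,0,0,0],[0.021,0.0135,0,0,0,0]]]'
```

```text
t: 3.82
eef_pos: [0.465, 0.0313, 0.3689]
ee_rot: [-3.141, -0.0, -1.003]
force: [0.0, 0.8, -0.2]
width: 0.0103
t: 4.58
eef_pos: [0.4691, 0.0339, 0.3686]
ee_rot: [3.141, 0.0, -1.003]
force: [-1.0, -0.2, 1.4]
width: 0.0099
```

```bash
python3 -m inch '[[[0.018,0.012,0,0,0,0],[0.037,0.024,0,0,0,0],[0.055,0.035,0,0,0,0],[0.074,0.047,0,0,0,0],[0.092,0.059,0,0,0,0],[0.11,0.07,0,0,0,0],[0.11,0.07,0,0,0,0]]]'
python3 - <<'E'
from h import *
cv2.imwrite(f'pics/scene3.png',cv2.resize(arm.grab_frame('scene')[90:260,200:370],None,fx=3.5,fy=3.5)); print(arm.get_state()['force'])
E
```

```text
t: 5.45
eef_pos: [0.4915, 0.0482, 0.3687]
ee_rot: [-3.141, -0.0, -1.003]
force: [-0.8, 0.1, -0.0]
width: 0.0099
[-1.40229063 -1.19682903  0.5168955 ]
```

View pics/scene3.png

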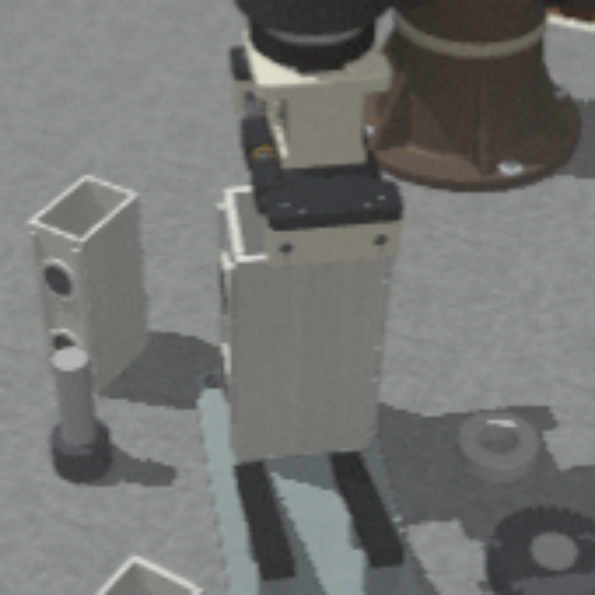

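The casing has tilted about 7–8°: the front rim corner moved down about 9 px and the foot hasn't moved. I'll keep pushing.

```bash
python3 -m inch '[[[0.018,0.011,0,0,0,0],[0.035,0.022,0,0,0,0],[0.053,0.034,0,0,0,0],[0.07,0.045,0,0,0,0],[0.087,0.056,0,0,0,0],[0.104,0.067,0,0,0,0],[0.12,0.077,0,0,0,0],[0.12,0.077,0,0,0,0]]]'
python3 - <<'E'
from h import *
cv2.imwrite(f'pics/scene4.png',cv2.resize(arm.grab_frame('scene')[90:260,200:370],None,fx=3.5,fy=3.5)); print(arm.get_state()['force'])
E
```

```text
t: 6.5
eef_pos: [0.5155, 0.0636, 0.3687]
ee_rot: [-3.141, -0.0, -1.003]
force: [0.2, -0.5, -1.2]
width: 0.01
[-2.41783142 -0.93264704  1.8912249 ]
```

View pics/scene4.png

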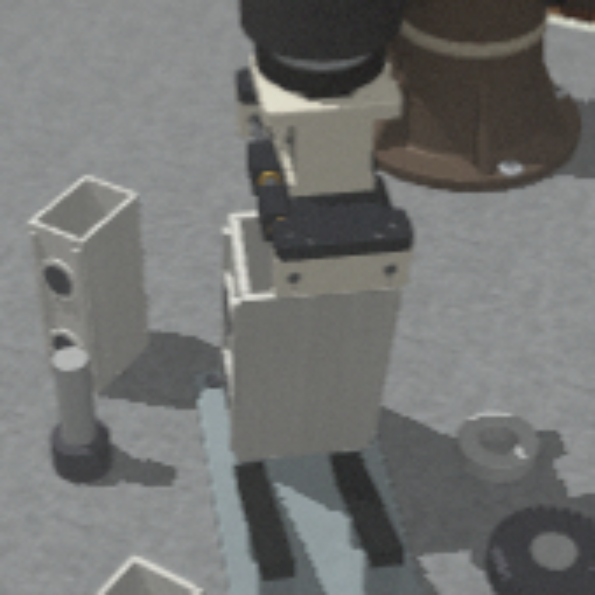

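The tilt is about 15–16° and the foot is still in place. Next I'll go slowly through the balance point (~18.4°) until the casing leans on the rear finger.

```bash
python3 -m inch '[[[0.01,0.0065,0,0,0,0],[0.021,0.013,0,0,0,0],[0.032,0.02,0,0,0,0],[0.042,0.027,0,0,0,0],[0.053,0.034,0,0,0,0],[0.063,0.04,0,0,0,0],[0.076,0.049,0,0,0,0],[0.076,0.049,0,0,0,0]]]'
python3 -m inch '[[[0,0,0,0,0,0],[0,0,0,0,0,0]]]'
python3 - <<'E'
from h import *
cv2.imwrite(f'pics/scene5.png',cv2.resize(arm.grab_frame('scene')[90:260,200:370],None,fx=3.5,fy=3.5)); print(arm.get_state()['force'])
E
```

```text
t: 7.55
eef_pos: [0.5306, 0.0734, 0.3686]
ee_rot: [-3.142, -0.0, -1.003]
force: [-0.6, 0.1, 0.3]
width: 0.0102
t: 7.8
eef_pos: [0.5303, 0.0732, 0.3687]
ee_rot: [-3.142, 0.0, -1.003]
force: [0.6, 0.1, -0.6]
width: 0.0099
[ 0.53595806 -0.48607311 -0.12539213]
```

View pics/scene5.png

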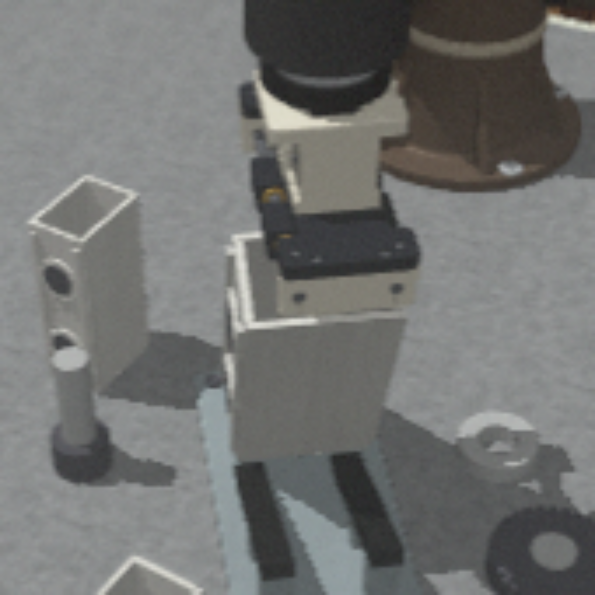

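```bash
cat >> h.py <<'E'
from scipy.optimize import least_squares
def tilt(uv, L, heel=(.4945,.0488,.01), yaw=.568):
    "fit theta plus small heel slide from scene pixels; L relative to heel (mm), casing axes"
    L=np.array(L)/1e3
    def f(p):
        c,s=np.cos(p[0]),np.sin(p[0]); Ry=np.array([[c,0,s],[0,1,0],[-s,0,c]])
        q=L@Ry.T+[p[1],p[2],0]
        return (proj('scene',q@Rz(yaw).T+np.array(heel))-uv).ravel()
    r=least_squares(f,[.3,0,0]); return np.degrees(r.x[0]),r.x[1:]*1e3,r.fun.round(1)
E
python3 - <<'E'
from h import *
c=lambda L:(np.array(L)+.5)/3.5-.5+np.array([200,90])
print(tilt(c([(240,330),(230,236),(232,461),(374,450)]),[(0,-50,210),(-70,-50,210),(0,-50,0),(0,50,0)]))
print(tilt(c([(232,301),(228,212),(232,461),(374,450)]),[(0,-50,210),(-70,-50,210),(0,-50,0),(0,50,0)]))
E
```

```text
(np.float64(22.20557412647845), array([ 0.01905639, -3.21204293]), array([ 1.1,  0.3,  0.1, -0.6,  0.6,  0.6, -2. , -0.2]))
(np.float64(16.142309076273037), array([-0.11319273, -3.41208864]), array([ 2. , -0.2, -0.7, -0. ,  0.6,  0.6, -2.1, -0.2]))
```

The fit gives a tilt of 22°, so the casing now leans on the rear finger, and the foot hasn't slid. I'll raise the tips about 19 mm to clear the lower rim, keeping the rear finger about 19 mm inside. Then I'll follow the arc.

```bash
python3 -m inch '[[[0,0,0.025,0,0,0],[0,0,0.05,0,0,0],[0,0,0.075,0,0,0],[0,0,0.095,0,0,0],[0,0,0.095,0,0,0]]]'
python3 - <<'E'
import numpy as np
f=lambda t:(-64*np.cos(t)+210*np.sin(t),64*np.sin(t)+210*np.cos(t))
x0,z0=17.5,218.5
for t in range(22,72,2):
    x,z=f(np.radians(t)); s=x-x0; print(t,round(s,1),'abs units',(s*.843/200).round(3),(s*.538/200).round(3),((z-z0)/200).round(3))
E
```

```text
t: 8.48
eef_pos: [0.5305, 0.0732, 0.3882]
ee_rot: [-3.141, -0.0, -1.003]
force: [-0.1, 0.6, -0.1]
width: 0.0101
22 1.8 abs units 0.008 0.005 0.001
24 9.4 abs units 0.04 0.025 -0.003
26 17.0 abs units 0.072 0.046 -0.008
28 24.6 abs units 0.104 0.066 -0.015
30 32.1 abs units 0.135 0.086 -0.023
32 39.5 abs units 0.167 0.106 -0.032
34 46.9 abs units 0.198 0.126 -0.043
36 54.2 abs units 0.228 0.146 -0.055
38 61.4 abs units 0.259 0.165 -0.068
40 68.5 abs units 0.289 0.184 -0.082
42 75.5 abs units 0.318 0.203 -0.098
44 82.3 abs units 0.347 0.221 -0.115
46 89.1 abs units 0.376 0.24 -0.133
48 95.7 abs units 0.404 0.258 -0.152
50 102.2 abs units 0.431 0.275 -0.172
52 108.6 abs units 0.458 0.292 -0.194
54 114.8 abs units 0.484 0.309 -0.216
56 120.8 abs units 0.509 0.325 -0.24
58 126.7 abs units 0.534 0.341 -0.265
60 132.4 abs units 0.558 0.356 -0.29
62 137.9 abs units 0.581 0.371 -0.317
64 143.2 abs units 0.604 0.385 -0.345
66 148.3 abs units 0.625 0.399 -0.373
68 153.2 abs units 0.646 0.412 -0.402
70 157.9 abs units 0.666 0.425 -0.433
```

```bash
python3 -m inch '[[[0.02,0.013,-0.001,0,0,0],[0.04,0.025,-0.003,0,0,0],[0.056,0.036,-0.005,0,0,0],[0.072,0.046,-0.008,0,0,0],[0.088,0.056,-0.011,0,0,0],[0.104,0.066,-0.015,0,0,0],[0.119,0.076,-0.019,0,0,0],[0.135,0.086,-0.023,0,0,0]]]'
python3 - <<'E'
from h import *
cv2.imwrite(f'pics/scene6.png',cv2.resize(arm.grab_frame('scene')[90:260,200:370],None,fx=3.5,fy=3.5)); print(arm.get_state()['force'])
E
```

```text
t: 9.48
eef_pos: [0.5576, 0.0905, 0.3831]
ee_rot: [-3.141, -0.0, -1.003]
force: [1.8, 0.8, -1.3]
width: 0.01
[1.52937516 0.21523087 0.38034047]
```

View pics/scene6.png

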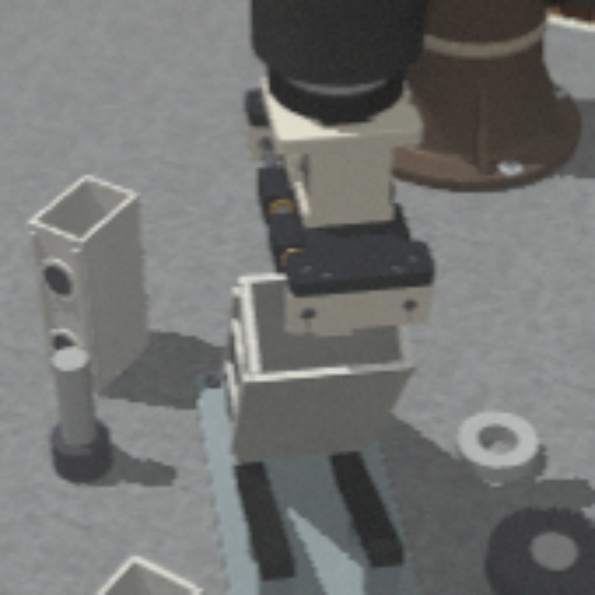

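The rear finger holds the casing with a light load of about 1.7 N, at about 30°. Continuing along the arc.

```bash
python3 -m inch '[[[0.016,0.01,-0.0045,0,0,0],[0.032,0.02,-0.009,0,0,0],[0.048,0.03,-0.0145,0,0,0],[0.063,0.04,-0.02,0,0,0],[0.078,0.05,-0.026,0,0,0],[0.093,0.06,-0.032,0,0,0],[0.109,0.0695,-0.0385,0,0,0],[0.124,0.079,-0.045,0,0,0]]]'
python3 -m inch '[[[0.015,0.0095,-0.007,0,0,0],[0.03,0.019,-0.014,0,0,0],[0.045,0.0285,-0.022,0,0,0],[0.059,0.038,-0.03,0,0,0],[0.074,0.047,-0.0385,0,0,0],[0.088,0.056,-0.047,0,0,0],[0.103,0.0655,-0.056,0,0,0],[0.117,0.075,-0.065,0,0,0]]]'
python3 - <<'E'
from h import *
cv2.imwrite(f'pics/scene7.png',cv2.resize(arm.grab_frame('scene')[90:280,200:390],None,fx=3.0,fy=3.0)); print(arm.get_state()['force'])
E
```

```text
t: 10.52
eef_pos: [0.5824, 0.1064, 0.374]
ee_rot: [-3.142, 0.0, -1.003]
force: [1.0, 0.7, -1.3]
width: 0.0098
t: 11.52
eef_pos: [0.6058, 0.1213, 0.3609]
ee_rot: [-3.142, -0.0, -1.003]
force: [0.9, 1.4, -0.7]
width: 0.01
[ 2.48690347  1.18751914 -0.74203726]
```

View pics/scene7.png

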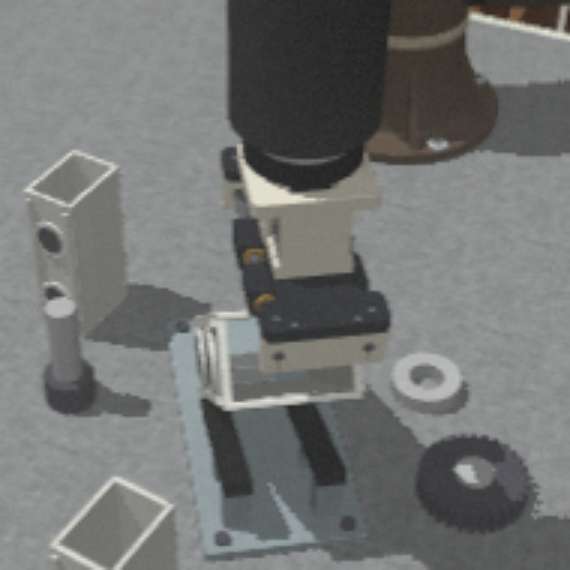

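```bash
python3 -m inch '[[[0.014,0.009,-0.009,0,0,0],[0.028,0.018,-0.019,0,0,0],[0.042,0.0265,-0.029,0,0,0],[0.055,0.035,-0.039,0,0,0],[0.069,0.0435,-0.05,0,0,0],[0.082,0.052,-0.061,0,0,0],[0.095,0.0605,-0.072,0,0,0],[0.108,0.069,-0.083,0,0,0]]]'
python3 -m inch '[[[0.0125,0.008,-0.012,0,0,0],[0.025,0.016,-0.024,0,0,0],[0.0375,0.024,-0.0365,0,0,0],[0.05,0.032,-0.049,0,0,0],[0.062,0.0395,-0.0615,0,0,0],[0.074,0.047,-0.074,0,0,0],[0.0855,0.0545,-0.0875,0,0,0],[0.097,0.062,-0.101,0,0,0]]]'
python3 - <<'E'
from h import *
cv2.imwrite(f'pics/scene8.png',cv2.resize(arm.grab_frame('scene')[90:280,200:390],None,fx=3.0,fy=3.0)); print(arm.get_state()['force'])
cv2.imwrite(f'pics/top8.png',cv2.resize(arm.grab_frame('top')[150:340,160:420],None,fx=2.4,fy=2.4))
E
```

```text
t: 12.58
eef_pos: [0.6274, 0.1352, 0.3443]
ee_rot: [-3.142, 0.0, -1.003]
force: [2.2, 1.4, -1.3]
width: 0.0096
t: 13.58
eef_pos: [0.6468, 0.1475, 0.3241]
ee_rot: [-3.142, -0.0, -1.003]
force: [2.1, 1.9, -2.7]
width: 0.0099
[ 3.41752821  1.9693018  -2.38100012]
```

View pics/scene8.png

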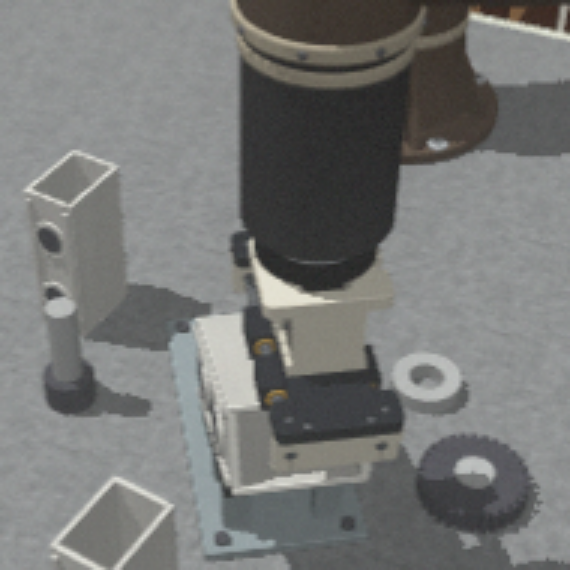

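View pics/top8.png

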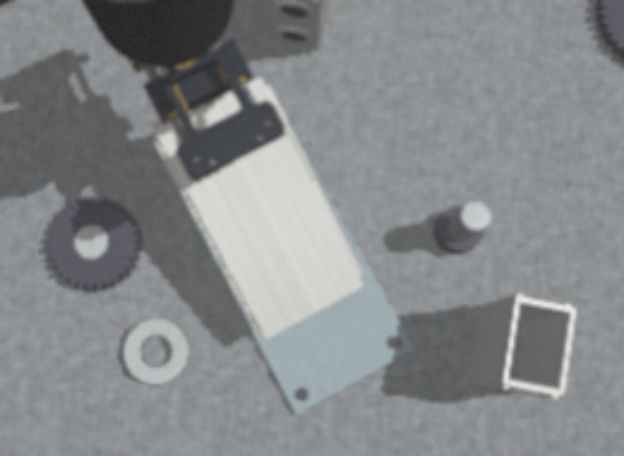

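```bash
python3 -m inch '[[[0.008,0.005,-0.01,0,0,0],[0.016,0.01,-0.02,0,0,0],[0.025,0.0155,-0.031,0,0,0],[0.033,0.021,-0.042,0,0,0],[0.041,0.026,-0.052,0,0,0],[0.049,0.031,-0.063,0,0,0],[0.057,0.036,-0.074,0,0,0],[0.065,0.041,-0.085,0,0,0]]]'
python3 -m inch '[[[0.005,0.003,-0.007,0,0,0],[0.01,0.0065,-0.014,0,0,0],[0.015,0.0095,-0.022,0,0,0],[0.02,0.013,-0.03,0,0,0],[0.025,0.016,-0.037,0,0,0],[0.03,0.019,-0.045,0,0,0],[0.034,0.022,-0.052,0,0,0],[0.039,0.025,-0.06,0,0,0]]]'
python3 - <<'E'
from h import *
cv2.imwrite(f'pics/scene9.png',cv2.resize(arm.grab_frame('scene')[90:280,200:390],None,fx=3.0,fy=3.0)); print(arm.get_state()['force'])
E
```

```text
t: 14.68
eef_pos: [0.6597, 0.1557, 0.3071]
ee_rot: [3.141, -0.0, -1.003]
force: [-0.5, 0.1, -0.2]
width: 0.01
t: 15.68
eef_pos: [0.6675, 0.1607, 0.2952]
ee_rot: [3.142, 0.0, -1.003]
force: [0.0, 0.4, -0.2]
width: 0.0099
[-0.45682121 -0.12461846  0.15132061]
```

View pics/scene9.png

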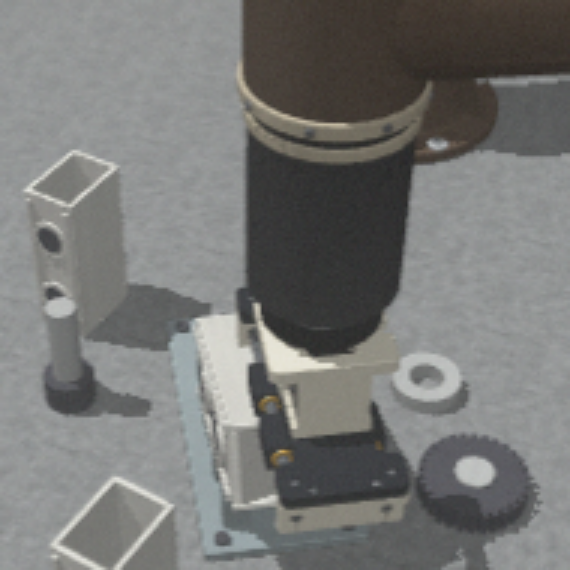

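The load is gone (about 0 N), so the casing rests on the rails. I'll clear the hand: forward first, then up and away.

```bash
python3 -m inch '[[[0.03,0.019,0,0,0,0],[0.06,0.038,0,0,0,0],[0.1,0.064,0,0,0,0],[0.13,0.083,0.1,0,0,0],[0.13,0.083,0.3,0,0,0],[0.13,0.083,0.55,0,0,0],[0.13,0.083,0.8,0,0,0],[0.13,0.083,0.9,0,0,0]]]'
python3 -m inch '[[[-0.05,0.2,0,0,0,0],[-0.15,0.45,0,0,0,0],[-0.25,0.7,0,0,0,0],[-0.35,0.95,0,0,0,0],[-0.35,0.95,0,0,0,0]]]'
python3 -m inch '[[[-0.05,0.2,0,0,0,0],[-0.15,0.45,0,0,0,0],[-0.25,0.7,0,0,0,0],[-0.35,0.95,0,0,0,0],[-0.35,0.95,0,0,0,0]]]'
python3 - <<'E'
from h import *
for n in('top','scene'): cv2.imwrite(f'pics/{n}10.png',cv2.resize(arm.grab_frame(n)[130:330,170:400],None,fx=3,fy=3))
print(arm.get_state()['force'])
E
```

```text
t: 16.73
eef_pos: [0.6939, 0.1773, 0.4795]
ee_rot: [-3.136, -0.001, -1.003]
force: [0.6, 0.6, -0.7]
width: 0.0102
t: 17.35
eef_pos: [0.622, 0.3712, 0.4746]
ee_rot: [3.141, 0.0, -0.999]
force: [-0.2, -0.4, 0.3]
width: 0.0098
t: 17.98
eef_pos: [0.552, 0.5606, 0.4735]
ee_rot: [3.14, -0.0, -1.0]
force: [0.1, -1.0, -0.7]
width: 0.01
[ 0.29936031 -0.57587802 -0.45938678]
```

View pics/scene10.png

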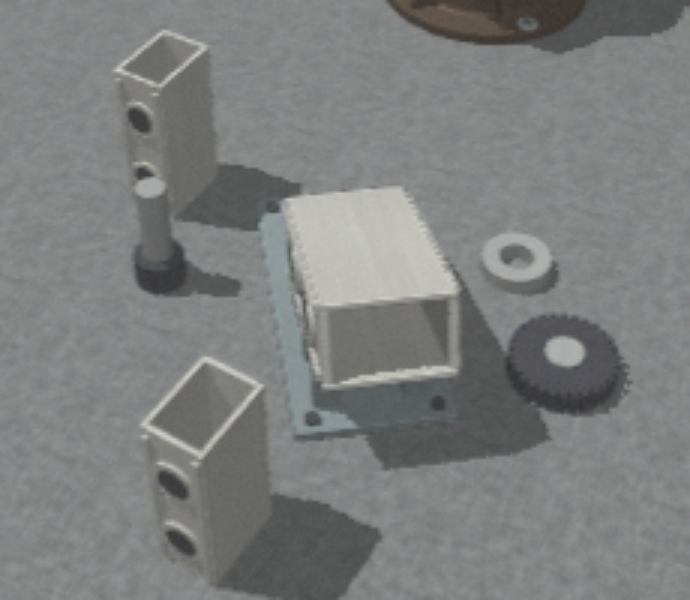

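View pics/top10.png

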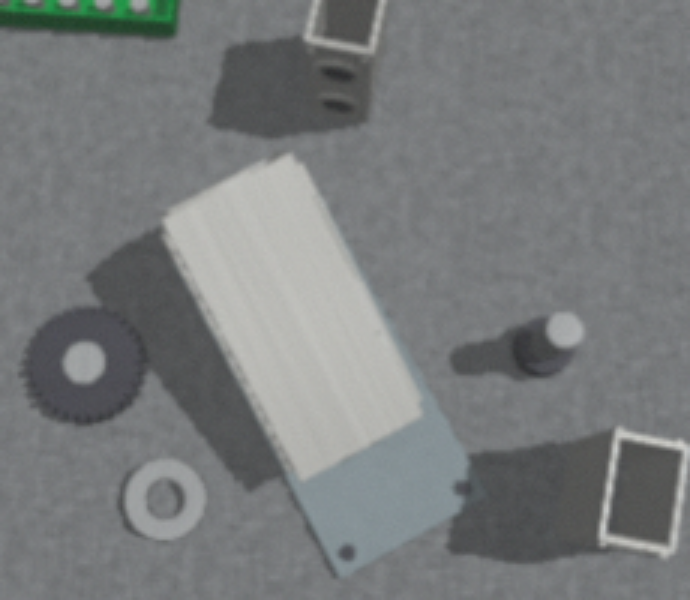

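Run:
```python
from h import *
c=lambda L:(np.array(L)+.5)/3-.5+np.array([170,130])
S=c([(315,308),(460,291),(325,388),(458,376),(283,199),(403,187)]); LS=np.array([(-70,-50,210),(-70,50,210),(0,-50,210),(0,50,210),(-70,-50,0),(-70,50,0)])/1e3
T=c([(303,482),(424,412),(162,220),(295,154)]); LT=np.array([(-70,50,0),(-70,-50,0),(-70,50,210),(-70,-50,210)])/1e3
def P(p,L):
    a,b=np.cos(p[0]),np.sin(p[0]); Ry=np.array([[a,0,b],[0,1,0],[-b,0,a]])
    return (L@Ry.T)@Rz(p[1]).T+p[2:5]
def f(p,w=(1,1)): return np.r_[w[0]*(proj('scene',P(p,LS))-S).ravel(),w[1]*(proj('top',P(p,LT))-T).ravel()]
for w in((1,1),(1,0)):
    r=least_squares(f,[1.2,.57,.4945,.0488,.01],args=(w,)); p=r.x
    d=Rz(.573).T@(p[2:5]-[.4945,.0488,0]); print('tilt',np.degrees(p[0]),'yaw',p[1],'heel',p[2:5].round(4),'shift in rest mm',(d*1e3).round(1),abs(r.fun).max())
```

```text
tilt 69.2739343818999 yaw 0.5702131154955229 heel [0.4912 0.0449 0.0083] shift in rest mm [-4.9 -1.5  8.3] 1.4324599018231652
tilt 69.6276383257585 yaw 0.57284940900804 heel [0.4895 0.0427 0.0074] shift in rest mm [-7.5 -2.4  7.4] 1.3732235008033626
```

The casing lies at about 69–70° and is square (yaw 0.57). Its heel is 5 mm back against the stop, all within limits. The gear, pinion and bearing are at the same pixels as at the start. Handing in.

```bash
python3 -c "
from station import arm
print(arm.job_done(), arm.get_state()['t'])"
```

```text
the job is handed in; nothing more can be done
the job is handed in; nothing more can be done
```

I tipped the largest casing over onto the two rails, holding it back all the way down, and handed the job in at about 18 s. No verdict was reported.

**How it went:** I put the fingertips about 28 mm into the mouth and pushed the +x wall past the balance point (about 18°). From about 22° the rear finger, inside the far wall, held the casing back along its arc. It went down at about 8° per second with a load of 1–5 N. By the time the hand had followed it to about 68° the load was down to zero. I then moved the hand forward, up and well clear.

**Last checks from both cameras:**

| What | Measured | Limit |
|---|---|---|
| Tilt from upright | about 69.3° (69.6° from the scene camera alone) | 65–75° |
| Square to the rest | within about 0.02 rad | 0.15 rad |
| Foot edge, behind the rest's origin | 5 to 7 mm, about at the stop | 20 mm |
| Foot edge, sideways | about 2 mm | 25 mm |
| Foot edge height | about 8 mm, so on the plate | below 20 mm |

- **Rest origin:** I took it to be where the foot edge stood at the start, which is known to 2 mm in x and 8 mm in y. The foot edge readings therefore carry that uncertainty.
- **Fit and disagreement:** The largest misfit was 1.4 px. The joint fit and the scene camera alone differ by about 2.5 mm on the foot edge, well inside the limits.
- **Bystanders:** The gear, pinion and bearing look unmoved by eye, and I re-read only the gear's pixel position. The pinion is still upright.
- **Not checked:** I took only one final picture from each camera, so I did not measure that the casing stays still. No check failed.

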